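Sweep the offcuts off the luthier's board

ROBOT

A 6-joint arm with a two-finger parallel gripper is mounted at the origin on the work surface. World frame = base frame: x ahead of the robot, y to its left, z up, the work surface at z = 0. Lengths are in mm, angles in rad, forces in N, time in s.
With the tool pointing down it reaches from about 350 to 775 mm from the base axis. Payload 7.3 kg.
Tool frame: the origin (TCP) lies midway between the tips of the shut fingers; the grasp point (between the pads) lies 19 mm behind it; z points along the fingers, y is the line along which they close (so a half turn about z gives the same grasp; the last joint's range is limited). The gripper opens to 92 mm and grips with 3 to 60 N. Pads are 19 mm wide; open, the fingers measure 130 mm over their backs; the gripper's body (75 mm by 190 mm) begins 47 mm behind the grasp point.
Start: joints at [-1.276, 0.342, 1.524, -0, 1.275, -0.146], TCP at [224.022, -474.825, 226.741] pointing down, gripper open.
Joint ranges: [-2.53, 2.53], [-0.77, 2.02], [0.04, 2.7], [-1, 4.14], [0.28, 2.66], [-3.11, 3.11]. Speed limits (rad/s): [2.57, 2.57, 3.14, 3.14, 3.14, 3.14].

INTERFACE

Orientations are given as [roll, pitch, yaw] about the fixed x, y, z axes, in that order (R = Rz(yaw) Ry(pitch) Rx(roll)).
In Python, from plant import bot gives the robot as it stands.
- The arm moves only by the tool servo_tool, never from a script. Its argument "deltas" is a list of rows, each a list of 2 entries, a list of its own where there are three numbers: the shift along the tool's x, y, z in m, then the turn, a rotation vector about the tool's x, y, z in degrees. A call has 1 to 20 rows; each row shifts and turns the commanded pose from where the row before left it, along the tool's axes as they then stand; what a row does not reach is not made up. A row lasts 1/8 s, in which the tool goes at most 62.5 mm and 10.7 degrees, less where a joint would pass 70% of its speed; a pose out of reach is approached as far as the arm can. A call with a gripper value outside its range is refused whole. "fingers" is the opening, from 0 (shut) to 1 (fully open), set as the call begins (left out, the last holds). The fingers move at their own pace and stop on an object; the grip force is fixed at half the most. Time passes only in rows, so rows that do not move let the fingers close. It gives the time, the measured TCP pose, the force, the opening and the grip force at its end, in the units of the state.
- bot.get_obs(): the state, without advancing time (a new reading comes with each control period).
- bot.capture(name): name is "side" or "top"; returns the picture (480x640x3 uint8, red, green, blue); there is no depth.
- bot.camera_model(name): a dict with "mtx" (3x3 intrinsics, pixels), "dist" ([k1, k2, p1, p2, k3] as OpenCV has them; the pictures are not rectified), "xyz" and "rotation" of the camera in the world. Camera axes: x right, y down, z forward; pixel columns grow to the right and rows downward; lengths in mm; the calibration is good to about 2 mm. A picture is of the moment at which its call begins. camera_model takes no time and is no camera call.
- bot.close_job(): hands the job in; it is judged then, once.
The state is a dict: "time": time; "joint_positions": joint angles; "dq": joint speeds; "tau": joint torques, N m; "tool_pos": TCP position; "tcp_rot": TCP orientation; "contact_force": force on the tool from outside, world axes, zero at the start; "moment": the same for the moment, N m; "grip_width": finger opening in mm; "finger_force": force on a finger pad.
Only numpy, scipy, OpenCV 4.12 (cv2) and the standard library are available. Lean on these libraries where they do the work, as an engineer would, in place of code of your own. Each camera call takes 0.05 s, during which the arm holds its last target. There are 200 camera calls.

TASK

Clear the grey work board: with the closed fingers, push the three pale maple offcuts along the board and over its edge so that they drop into the red tray. Only sweep them, do not pick them up or lift them, and leave the brass finger plane and the black tailpiece where they lie on the board.

Things in the scene. Friction and masses are not known exactly. Their poses are not given: they have to be found in the camera images.
- board: Grey-topped work board fixed on the bench, 300 x 260 mm (x, y), flat top 40 mm above the bench, no rim. Origin: centre of its underside. x points away from the robot (within 0.15 rad), y left. Offcuts, plane and tailpiece lie in five lanes along the board's y, 54 mm apart in x, one in each, in any order: each offcut's way along y to either tray is clear.
- tray_red: Red plastic tray, fixed, 300 x 110 x 34 mm outside (x, y, z), walls and floor 4 mm, open on top. Origin: centre of its underside, on the bench. It stands 2 mm from the board's +y or -y edge (varies), parallel to it, its rim 6 mm below the board's top. Empty at the start: the offcuts belong in it.
- tray_blue: Blue plastic tray, fixed, 300 x 110 x 34 mm outside (x, y, z), walls and floor 4 mm, open on top. Origin: centre of its underside, on the bench. It stands 2 mm from the board's +y or -y edge (varies), parallel to it, its rim 6 mm below the board's top. Holds three finished dark pegs (part of the tray). No offcut belongs in it.
- offcut_a: Pale maple offcut, a block 28 x 22 x 22 mm (its own x, y, z), about 12 g, lying on the grey board at the start. Origin: the block's centre, 11 mm above the board's top. Slides freely when pushed; drops into the tray once it is pushed past the board's edge.
- offcut_b: Pale maple offcut, a block 32 x 20 x 22 mm (its own x, y, z), about 12 g, lying on the grey board at the start. Origin: the block's centre, 11 mm above the board's top. Slides freely when pushed; drops into the tray once it is pushed past the board's edge.
- offcut_c: Pale maple offcut, a block 25 x 25 x 22 mm (its own x, y, z), about 12 g, lying on the grey board at the start. Origin: the block's centre, 11 mm above the board's top. Slides freely when pushed; drops into the tray once it is pushed past the board's edge.
- plane: Small brass finger plane lying on the board, 24 x 50 mm (x, y), 28 mm high, 160 g, its length along the board's y within 0.15 rad. Origin: centre of its underside. Stays where it is.
- tailpiece: Finished black violin tailpiece lying on the board, 24 x 70 mm (x, y), 16 mm high, tapering towards -y, 50 g, its length along the board's y within 0.15 rad. Origin: centre of its underside. Stays where it is.

How it is judged:
By the outcome, as a careful person would: the job done as asked, in the order asked, and still so for the second after the job is handed in, with the robot touching nothing.
It also fails if it takes over 67 s, if anything falls off the work surface, if the arm or the gripper's body presses on something with over 40 N, if the wrist force passes 120 N, or if a joint passes its speed limit or range.

## Working session

There is one attempt and no reset: what is moved stays moved. The work goes in short steps, Python scripts to look and compute and a tool call to move; the robot and the scene stay as the last step left them, time stands still between calls to the robot, and variables do not carry over. Pictures are saved under pics/ and viewed, at most 10 in all, crops included, and the job is handed in when it is done.

Besides the shell and the picture viewer there is one more tool, called after "Emit:" as a command line: name --argument value ..., lists and objects as JSON in quotes. servo_tool: Moves the arm, as the interface text tells. Its arguments: {"type":"object","properties":{"deltas":{"type":"array"},"fingers":{"type":"number"}},"required":["deltas"]}

```bash
mkdir -p pics
python3 - <<'E'
from plant import bot
import cv2
for n in("top","side"):
    cv2.imwrite(f"pics/{n}0.png",bot.capture(n)[:,:,::-1]); m=bot.camera_model(n); print(n,m)
o=bot.get_obs(); print(o["time"],o["tool_pos"],o["tcp_rot"],o["grip_width"])
E
```

```text
top {'mtx': array([[455.84290338,   0.        , 326.98837657],
       [  0.        , 455.84290338, 243.40268963],
       [  0.        ,   0.        ,   1.        ]]), 'dist': array([-0.10668809,  0.        ,  0.        ,  0.        ,  0.        ]), 'xyz': array([513.68654197,  17.53247547, 699.87646708]), 'rotation': array([-3.06275500e+00, -1.98761721e-03, -1.54555616e+00])}
side {'mtx': array([[463.04772728,   0.        , 314.4182261 ],
       [  0.        , 463.04772728, 245.78737767],
       [  0.        ,   0.        ,   1.        ]]), 'dist': array([-0.06788989,  0.        ,  0.        ,  0.        ,  0.        ]), 'xyz': array([ 488.70364522, -515.00246583,  413.8343633 ]), 'rotation': array([-2.1332166 ,  0.0123059 , -0.15340893])}
0.1 [ 223.89877222 -474.47447947  226.12128293] [-3.14025262e+00 -1.88062458e-04  4.40744937e-01] 91.76519700831285
```

View pics/top0.png

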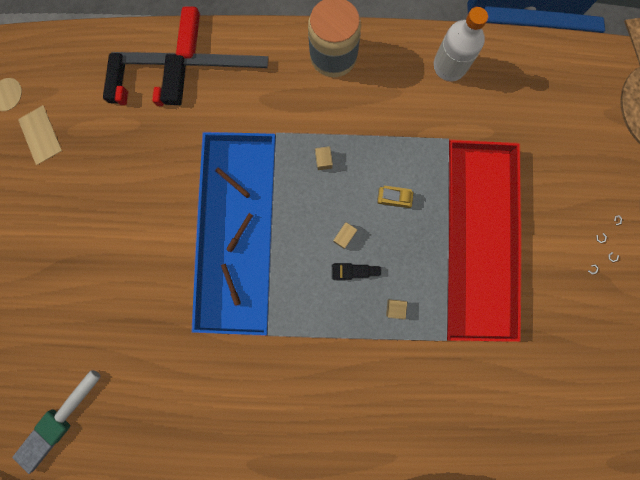

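The top view shows the red tray on the right (-y) and the blue one on the left. The offcuts are near pixels (324,158), (345,235) and (397,309), the plane at (395,196) and the tailpiece at (356,271).

```bash
cat > h.py <<'E'
import cv2,numpy as np
from scipy.spatial.transform import Rotation as R
from plant import bot
def ray(name,px,z):
    m=bot.camera_model(name)
    u=cv2.undistortPoints(np.array(px,float).reshape(-1,1,2),m["mtx"],m["dist"]).reshape(-1,2)
    d=np.c_[u,np.ones(len(u))]@R.from_euler("xyz",m["rotation"]).as_matrix().T
    return m["xyz"]+d*((z-m["xyz"][2])/d[:,2])[:,None]
def look():
    im=bot.capture("top"); h=cv2.cvtColor(im,cv2.COLOR_RGB2HSV)
    roi=np.zeros(h.shape[:2],np.uint8); roi[125:350,190:530]=1
    mk=lambda lo,hi:cv2.inRange(h,lo,hi)*roi
    res={}
    for n,lo,hi,z in(("pale",(10,50,110),(25,190,255),62),("brass",(18,150,80),(32,255,255),60),("black",(0,0,0),(180,255,45),56),("red",(0,180,100),(6,255,255),34),("blue",(100,150,60),(125,255,255),34)):
        cs,_=cv2.findContours(mk(lo,hi),cv2.RETR_EXTERNAL,cv2.CHAIN_APPROX_NONE)
        for c in cs:
            if cv2.contourArea(c)<60: continue
            p=ray("top",c,z)[:,:2].astype(np.float32)
            b=cv2.minAreaRect(p); print(n,cv2.boundingRect(c),np.round(b[0],1),np.round(b[1],1),round(b[2],1),"x",p[:,0].min().round(),p[:,0].max().round(),"y",p[:,1].min().round(),p[:,1].max().round())
    return im
E
python3 - <<'E'
from h import *
look()
# board corners, at z=40
print(ray("top",[(276,133),(449,141),(448,340),(268,335)],40).round(1))
E
```

```text
pale (388, 300, 19, 19) [474.9 -82.4] [24.6 25.3] 85.8 x 462.0 487.0 y -95.0 -70.0
pale (522, 237, 8, 14) [ 571.3 -267.3] [10.5 18.7] 89.4 x 562.0 581.0 y -273.0 -262.0
pale (333, 222, 24, 26) [577.2  -7.4] [20.3 32.1] 57.7 x 560.0 595.0 y -23.0 9.0
pale (377, 185, 36, 22) [635.3 -77.2] [49.1 25.4] 84.2 x 620.0 650.0 y -102.0 -52.0
pale (315, 146, 18, 21) [689.3  26.2] [27.7 22.5] 8.8 x 675.0 704.0 y 13.0 38.0
pale (190, 125, 340, 225) [576.8 -32.6] [326.  498.7] 1.7 x 411.0 747.0 y -277.0 222.0
brass (378, 186, 35, 21) [634.9 -78. ] [48.1 24.7] 83.9 x 621.0 649.0 y -102.0 -53.0
black (332, 263, 49, 17) [526.6 -24.4] [22.6 67.9] 1.4 x 515.0 538.0 y -58.0 10.0
red (447, 140, 74, 202) [ 578.8 -217. ] [110.4 300.3] 89.7 x 429.0 729.0 y -273.0 -161.0
blue (192, 133, 83, 202) [581.1 156.2] [110.1 299.2] 89.6 x 432.0 731.0 y 101.0 212.0
[[ 729.1   97.7   40. ]
 [ 724.5 -161.5   40. ]
 [ 430.1 -161.    40. ]
 [ 431.6   99.    40. ]]
```

View pics/side0.png

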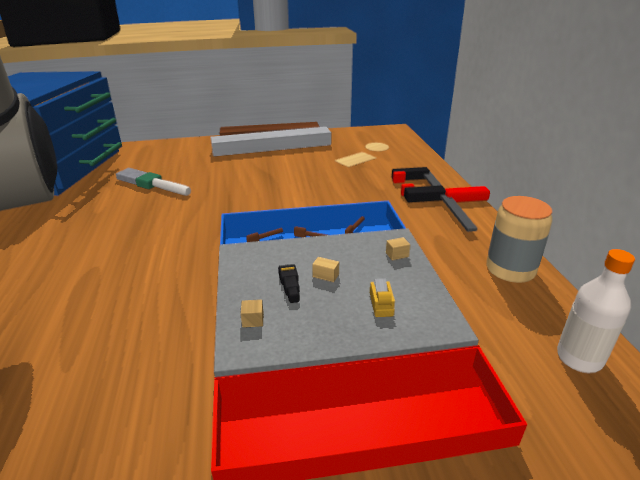

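The side view confirms the layout: three blocks, the plane and the tailpiece each in their own lane, with the red tray nearest the camera. I'll push along -y with the tool at yaw 90°.

Emit:
servo_tool --deltas '[[[0,0,0],[0,0,-9.25]],[[0,0,0],[0,0,-9.25]],[[0,0,0],[0,0,-9.25]],[[0,0,0],[0,0,-9.25]],[[0,0,0],[0,0,-9.25]],[[0,0,0],[0,0,-9.25]],[[0,0,0],[0,0,-9.25]],[[0.035,0.021,0],[0,0,0]],[[0.035,0.021,0],[0,0,0]],[[0.035,0.021,0],[0,0,0]],[[0.035,0.021,0],[0,0,0]],[[0.035,0.021,0],[0,0,0]],[[0.035,0.021,0],[0,0,0]],[[0.035,0.021,0],[0,0,0]],[[0.035,0.021,0],[0,0,0]],[[0.035,0.021,0],[0,0,0]],[[0.035,0.021,0],[0,0,0]],[[0.035,0.021,0],[0,0,0]],[[0.035,0.02,0],[0,0,0]],[[0,0,0],[0,0,0]]]' --fingers 0

```text
time: 2.65
tool_pos: [475.6, -52.8, 226.4]
tcp_rot: [-3.141, -0.0, 1.575]
contact_force: [-0.9, 0.1, 0.1]
grip_width: 0.3
finger_force: 0.0
```

Emit:
servo_tool --deltas '[[[0.005,0,0.03],[0,0,0]],[[0,0,0.04],[0,0,0]],[[0,0,0.04],[0,0,0]],[[0,0,0.035],[0,0,0]],[[0,0,0.02],[0,0,0]],[[0,0,0.01],[0,0,0]],[[0,0,0.004],[0,0,0]],[[0,0,0],[0,0,0]]]'

```text
time: 3.65
tool_pos: [475.2, -50.1, 48.1]
tcp_rot: [3.141, 0.0, 1.571]
contact_force: [0.5, 0.7, 0.7]
grip_width: 0.4
finger_force: 0.0
```

Emit:
servo_tool --deltas '[[[-0.006,0,0],[0,0,0]],[[-0.01,0,0],[0,0,0]],[[-0.01,0,0],[0,0,0]],[[-0.01,0,0],[0,0,0]],[[-0.01,0,0],[0,0,0]],[[-0.01,0,0],[0,0,0]],[[-0.01,0,0],[0,0,0]],[[-0.01,0,0],[0,0,0]],[[-0.01,0,0],[0,0,0]],[[-0.01,0,0],[0,0,0]],[[-0.01,0,0],[0,0,0]],[[-0.01,0,0],[0,0,0]],[[-0.01,0,0],[0,0,0]],[[-0.005,0,0],[0,0,0]],[[0,0,0],[0,0,0]],[[0,0,-0.03],[0,0,0]],[[0,0,-0.04],[0,0,0]],[[0,0,-0.04],[0,0,0]],[[0,0,0],[0,0,0]]]'

```text
time: 6.02
tool_pos: [476.6, -181.3, 160.7]
tcp_rot: [3.136, 0.003, 1.571]
contact_force: [-0.4, -0.1, -0.8]
grip_width: 0.1
finger_force: 0.0
```

Run:
```python
from h import *
cv2.imwrite("pics/s1.png",look()[:,:,::-1])
```

```text
pale (462, 301, 19, 18) [ 476.  -188.1] [25.5 23.2] 86.2 x 464.0 488.0 y -200.0 -175.0
pale (333, 222, 24, 26) [577.2  -7.4] [20.3 32.1] 57.7 x 560.0 595.0 y -23.0 9.0
pale (377, 185, 36, 22) [635.2 -77.2] [49.1 25.6] 84.2 x 620.0 650.0 y -102.0 -52.0
pale (315, 146, 18, 21) [689.2  26.2] [27.8 22.7] 9.5 x 675.0 704.0 y 13.0 38.0
pale (190, 125, 340, 225) [577.8 -32.6] [324.1 498.7] 1.7 x 411.0 747.0 y -277.0 222.0
brass (378, 186, 35, 21) [634.7 -77.9] [48.3 25.4] 85.5 x 621.0 649.0 y -102.0 -53.0
black (483, 324, 8, 26) [ 437.7 -212.4] [35.4 10.2] 0.8 x 420.0 455.0 y -218.0 -207.0
black (521, 303, 9, 47) [ 453.1 -269.2] [65.8 12.1] 0.5 x 420.0 486.0 y -276.0 -263.0
black (513, 292, 17, 10) [ 495.2 -262.9] [12.9 23.9] 0.7 x 489.0 502.0 y -275.0 -251.0
black (483, 292, 7, 27) [ 482.3 -211.2] [36.9  8.8] 0.5 x 464.0 501.0 y -216.0 -207.0
black (332, 263, 49, 17) [526.6 -24.4] [22.6 67.9] 1.4 x 515.0 537.0 y -58.0 10.0
black (492, 228, 18, 122) [ 507.  -236.6] [173.5  22.3] 5.7 x 420.0 593.0 y -245.0 -220.0
red (514, 258, 7, 34) [ 527.2 -266.3] [ 9.3 49.2] 89.9 x 503.0 552.0 y -271.0 -262.0
red (499, 256, 5, 35) [ 528.9 -241.6] [50.4  6.2] 0.0 x 504.0 554.0 y -245.0 -239.0
red (447, 140, 74, 201) [ 579. -217.] [109.9 300.1] 89.6 x 429.0 729.0 y -273.0 -161.0
blue (192, 133, 83, 202) [581.1 156.2] [110.1 299.2] 89.6 x 432.0 731.0 y 101.0 212.0
```

View pics/s1.png

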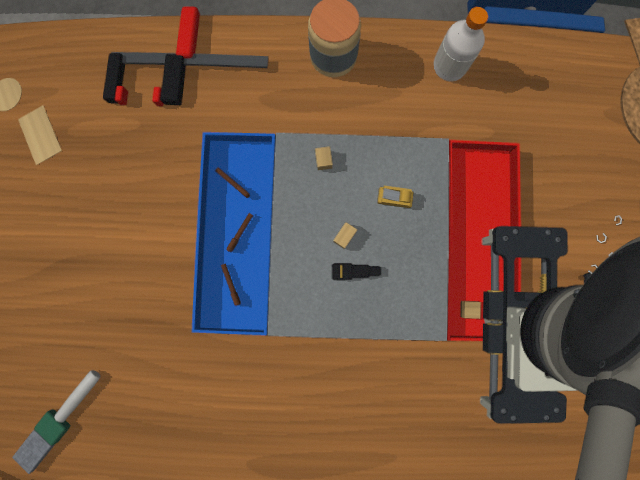

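The offcut from (397,309) is now in the red tray at about (471,310), and nothing else has moved. Next is the middle block.

Emit:
servo_tool --deltas '[[[0.02,0.01,0],[0,0,0]],[[0.035,0.016,0],[0,0,0]],[[0.035,0.016,0],[0,0,0]],[[0.035,0.016,0],[0,0,0]],[[0.035,0.016,0],[0,0,0]],[[0.035,0.016,0],[0,0,0]],[[0.016,0.01,0],[0,0,0]],[[0,0,0],[0,0,0]],[[0,0,0.02],[0,0,0]],[[0,0,0.03],[0,0,0]],[[0,0,0.03],[0,0,0]],[[0,0,0.02],[0,0,0]],[[0,0,0.01],[0,0,0]],[[0,0,0.002],[0,0,0]],[[0,0,0],[0,0,0]]]'

```text
time: 7.95
tool_pos: [575.3, 29.8, 46.4]
tcp_rot: [3.14, 0.0, 1.571]
contact_force: [0.3, -0.2, -1.1]
grip_width: 0.6
finger_force: 0.0
```

Emit:
servo_tool --deltas '[[[-0.006,0.002,0],[0,0,0]],[[-0.01,0,0],[0,0,0]],[[-0.01,0,0],[0,0,0]],[[-0.01,0,0],[0,0,0]],[[-0.01,0,0],[0,0,0]],[[-0.01,0,0],[0,0,0]],[[-0.01,0,0],[0,0,0]],[[-0.01,0,0],[0,0,0]],[[-0.01,0,0],[0,0,0]],[[-0.01,0,0],[0,0,0]],[[-0.01,0,0],[0,0,0]],[[-0.01,0,0],[0,0,0]],[[-0.01,0,0],[0,0,0]],[[-0.01,0,0],[0,0,0]],[[0,0,0],[0,0,0]]]'

```text
time: 9.82
tool_pos: [577.0, -106.7, 45.7]
tcp_rot: [3.141, 0.0, 1.57]
contact_force: [0.1, 0.2, -0.1]
grip_width: 0.2
finger_force: 0.0
```

Emit:
servo_tool --deltas '[[[-0.005,0,0],[0,0,0]],[[-0.01,0,0],[0,0,0]],[[-0.01,0,0],[0,0,0]],[[-0.01,0,0],[0,0,0]],[[-0.01,0,0],[0,0,0]],[[-0.01,0,0],[0,0,0]],[[-0.01,0,0],[0,0,0]],[[-0.01,0,0],[0,0,0]],[[0,0,0],[0,0,0]],[[0,0,-0.03],[0,0,0]],[[0,0,-0.04],[0,0,0]],[[0,0,-0.04],[0,0,0]],[[0,0,0],[0,0,0]]]'

```text
time: 11.45
tool_pos: [578.8, -181.2, 159.4]
tcp_rot: [3.135, 0.003, 1.571]
contact_force: [0.1, -0.1, -0.8]
grip_width: 0.5
finger_force: 0.0
```

Run:
```python
from h import *
cv2.imwrite("pics/s2.png",look()[:,:,::-1])
```

```text
pale (462, 301, 20, 18) [ 475.9 -188.3] [25.7 23.3] 85.7 x 464.0 488.0 y -202.0 -175.0
pale (463, 224, 17, 22) [ 582.1 -186. ] [23.2 29.6] 85.7 x 567.0 597.0 y -199.0 -175.0
pale (377, 185, 36, 22) [635.3 -77.3] [49.3 25.6] 84.4 x 620.0 650.0 y -102.0 -52.0
pale (315, 146, 18, 21) [689.2  26.1] [27.9 22.6] 8.8 x 675.0 704.0 y 13.0 38.0
pale (190, 125, 334, 225) [576.7 -21.2] [324.4 476.8] 1.6 x 411.0 745.0 y -264.0 222.0
brass (378, 186, 35, 21) [634.4 -78. ] [48.  25.4] 83.3 x 620.0 649.0 y -102.0 -53.0
black (332, 263, 49, 17) [526.6 -24.4] [22.6 67.9] 1.4 x 515.0 538.0 y -58.0 10.0
black (483, 225, 9, 26) [ 579.  -212.4] [11.8 36.4] 89.9 x 561.0 597.0 y -218.0 -206.0
black (483, 192, 8, 28) [ 625.5 -211.3] [39.3  9.7] 4.9 x 606.0 645.0 y -217.0 -207.0
black (520, 182, 10, 56) [ 622.1 -269.2] [13.9 81.2] 89.0 x 581.0 663.0 y -277.0 -262.0
black (491, 127, 19, 162) [ 625.8 -237.9] [236.8  26.2] 3.3 x 507.0 744.0 y -247.0 -220.0
red (498, 253, 5, 33) [ 534.8 -240.1] [ 6.2 47.6] 90.0 x 511.0 559.0 y -243.0 -237.0
red (512, 157, 9, 35) [ 679.4 -266.8] [53.  11.3] 0.5 x 653.0 706.0 y -273.0 -261.0
red (497, 155, 5, 37) [ 679.9 -239.9] [ 6.3 55.4] 88.9 x 652.0 708.0 y -243.0 -237.0
red (447, 140, 74, 202) [ 578.6 -217.3] [110.4 299.8] 89.6 x 429.0 729.0 y -271.0 -161.0
blue (192, 133, 83, 202) [581.1 156.2] [110.1 299.2] 89.6 x 432.0 731.0 y 101.0 212.0
```

View pics/s2.png

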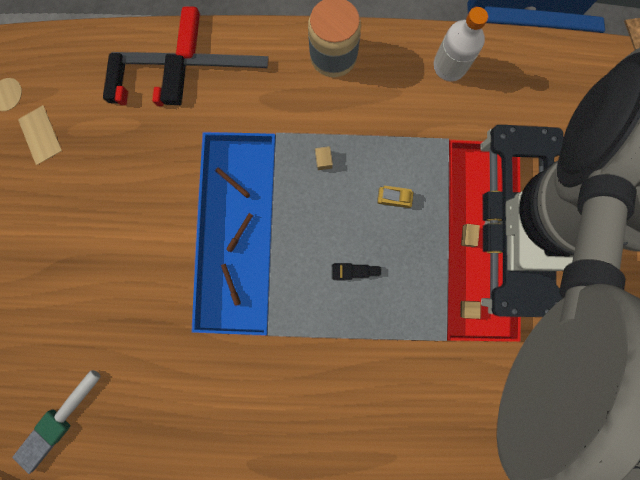

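Two offcuts are in the tray, at (471,235) and (471,310); the plane and tailpiece are unchanged. I'll check the clearance to the bottle before the far push.

Run:
```python
from h import *
print(ray("top",[(450,80),(334,76)],0).round())
```

```text
[[ 840. -175.    0.]
 [ 840.   13.    0.]]
```

Emit:
servo_tool --deltas '[[[0.02,0.01,0],[0,0,0]],[[0.035,0.016,0],[0,0,0]],[[0.035,0.016,0],[0,0,0]],[[0.035,0.016,0],[0,0,0]],[[0.035,0.016,0],[0,0,0]],[[0.035,0.016,0],[0,0,0]],[[0.03,0.012,0],[0,0,0]],[[0.015,0.006,0],[0,0,0]],[[0,0,0],[0,0,0]]]'

```text
time: 12.62
tool_pos: [684.6, 60.6, 154.4]
tcp_rot: [-3.14, 0.0, 1.573]
contact_force: [-0.1, -0.4, -0.8]
grip_width: 0.5
finger_force: 0.0
```

Emit:
servo_tool --deltas '[[[0,0.002,0.02],[0,0,0]],[[0,0,0.03],[0,0,0]],[[0,0,0.03],[0,0,0]],[[0,0,0.015],[0,0,0]],[[0,0,0.008],[0,0,0]],[[0,0,0],[0,0,0]],[[0,0,0],[0,0,0]]]'

```text
time: 13.5
tool_pos: [687.7, 59.1, 54.0]
tcp_rot: [3.139, 0.0, 1.571]
contact_force: [-0.5, -0.8, -0.8]
grip_width: 0.5
finger_force: 0.0
```

Emit:
servo_tool --deltas '[[[0,0.001,0.007],[0,0,0]],[[-0.01,0,0],[0,0,0]],[[-0.01,0,0],[0,0,0]],[[-0.01,0,0],[0,0,0]],[[-0.01,0,0],[0,0,0]],[[-0.01,0,0],[0,0,0]],[[-0.01,0,0],[0,0,0]],[[-0.01,0,0],[0,0,0]],[[-0.01,0,0],[0,0,0]],[[-0.01,0,0],[0,0,0]],[[-0.01,0,0],[0,0,0]],[[-0.01,0,0],[0,0,0]],[[-0.01,0,0],[0,0,0]],[[-0.01,0,0],[0,0,0]],[[0,0,0],[0,0,0]]]'

```text
time: 15.38
tool_pos: [688.0, -71.8, 45.7]
tcp_rot: [3.141, 0.0, 1.57]
contact_force: [-0.9, -0.1, 0.2]
grip_width: 0.5
finger_force: 0.0
```

Emit:
servo_tool --deltas '[[[-0.005,0,0],[0,0,0]],[[-0.01,0,0],[0,0,0]],[[-0.01,0,0],[0,0,0]],[[-0.01,0,0],[0,0,0]],[[-0.01,0,0],[0,0,0]],[[-0.01,0,0],[0,0,0]],[[-0.01,0,0],[0,0,0]],[[-0.01,0,0],[0,0,0]],[[-0.01,0,0],[0,0,0]],[[-0.01,0,0],[0,0,0]],[[-0.01,0,0],[0,0,0]],[[-0.005,0,0],[0,0,0]],[[0,0,0],[0,0,0]],[[0,0,-0.03],[0,0,0]],[[0,0,-0.04],[0,0,0]],[[0,0,-0.04],[0,0,0]],[[0,0,0],[0,0,0]]]'

```text
time: 17.5
tool_pos: [689.9, -180.9, 160.4]
tcp_rot: [3.134, 0.003, 1.572]
contact_force: [-0.7, -0.7, 0.5]
grip_width: 0.6
finger_force: 0.0
```

Run:
```python
from h import *
cv2.imwrite("pics/s3.png",look()[:,:,::-1])
```

```text
pale (462, 301, 19, 18) [ 475.9 -188.2] [25.7 23.4] 85.9 x 464.0 488.0 y -200.0 -175.0
pale (465, 224, 15, 22) [ 581.9 -187.9] [19.1 29.6] 85.0 x 567.0 597.0 y -199.0 -178.0
pale (377, 185, 36, 22) [635.3 -77.1] [49.4 25.6] 84.4 x 620.0 650.0 y -102.0 -52.0
pale (464, 159, 15, 18) [ 679.6 -187.6] [20.7 25.5] 89.5 x 667.0 692.0 y -198.0 -177.0
pale (190, 125, 312, 225) [576.6  -5. ] [323.2 444.7] 1.5 x 411.0 744.0 y -231.0 222.0
brass (378, 186, 35, 21) [634.8 -78. ] [48.1 24.7] 83.7 x 621.0 649.0 y -102.0 -53.0
black (332, 263, 49, 17) [526.6 -24.4] [22.6 67.9] 1.4 x 515.0 538.0 y -58.0 10.0
black (482, 125, 23, 43) [ 715.8 -223.1] [33.6 64.1] 88.5 x 683.0 747.0 y -241.0 -206.0
red (497, 152, 5, 22) [ 696.  -240.2] [ 6.3 33. ] 88.8 x 680.0 712.0 y -244.0 -237.0
red (447, 140, 74, 202) [ 578.6 -216.6] [109.2 299.8] 89.6 x 429.0 729.0 y -271.0 -161.0
blue (192, 133, 83, 202) [581.1 156.2] [110.1 299.2] 89.6 x 432.0 731.0 y 101.0 212.0
```

View pics/s3.png

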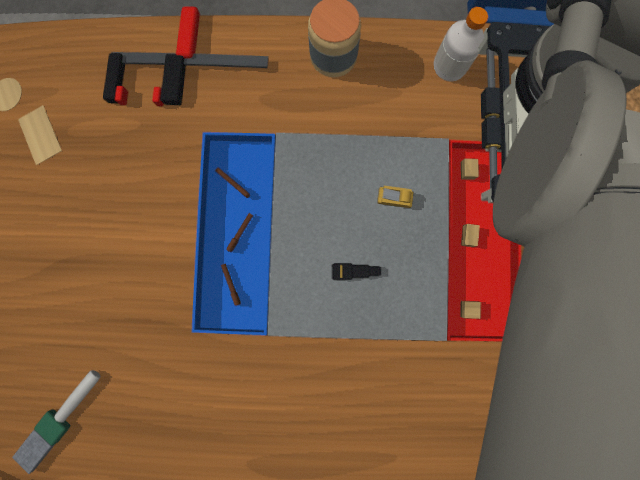

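All three offcuts now lie in the red tray, at (470,168), (471,235) and (471,310). The plane and tailpiece haven't moved, and the arm is clear of everything.

```bash
python3 -c "
from plant import bot
print(bot.close_job())"
```

```text
the job is handed in; nothing more can be done
None
```

I swept all three offcuts into the red tray and left the plane and tailpiece where they lay; the job was handed in at about 17.6 s.

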